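# Find the free hatch board of the carver's waste chest

### The arm

A 7-joint arm with a two-finger parallel gripper is mounted at the origin on the work surface. World frame = base frame: x ahead of the robot, y to its left, z up, the work surface at z = 0. Lengths are in m, angles in rad, forces in N, time in s.
With the tool pointing down it reaches from about 0.425 to 0.875 m from the base axis. Payload 8.4 kg.
Tool frame: the origin (TCP) lies at the very end of the fingers, on their centre line; the grasp point (between the pads) lies 19 mm behind it (robot.grasp_offset is the distance from the TCP to the grasp point, in m); z points along the fingers, y is the line along which they close (so a half turn about z gives the same grasp; the last joint's range is limited). The gripper opens to 87 mm and grips with 3 to 60 N. Pads are 19 mm wide; open, the fingers measure 117 mm over their backs; the gripper's body (75 mm by 190 mm) begins 51 mm behind the grasp point.
Start: joints at [-1.262, 0.333, 0.04, 1.465, -0.013, 1.343, -0.059], TCP at [0.258, 0.597, 0.223] pointing down, gripper open.
Joint ranges: [-2.58, 2.58], [-0.38, 2.09], [-1.3, 1.39], [0.25, 2.4], [-1.5, 4.64], [0.08, 2.09], [-2.65, 2.65]. Speed limits (rad/s): [2.22, 2.22, 2.79, 2.79, 3.14, 3.14, 3.14].

### API

Orientations are given as a unit quaternion [w, x, y, z].
In Python, from station import robot gives the robot as it stands.
- The arm moves only by the tool arm_command, never from a script. Its argument "moves" is a list of rows, each an object with "delta_pos": the shift along the world's x, y, z in m, a list of three; "roll": the turn about the world's z in degrees. A call has 1 to 10 rows; each row shifts and turns the commanded pose from where the row before left it; what a row does not reach is not made up. A row lasts 1/10 s, in which the tool goes at most 50 mm and 8.59 degrees, less where a joint would pass 70% of its speed; a pose out of reach is approached as far as the arm can. A call with a gripper value outside its range is refused whole. "gripper" is the opening, from -1 (shut) to 1 (fully open), so that 0 is half open, set as the call begins (left out, the last holds). The fingers move at their own pace and stop on an object; "grip_force" is the grip in N (left out, the last holds). Time passes only in rows, so rows that do not move let the fingers close. It gives the time, the measured TCP pose, the force, the opening and the grip force at its end, in the units of the state.
- robot.get_obs(): the state, without advancing time (a new reading comes with each control period).
- robot.grab_frame(name): name is "scene" or "top"; returns (picture, depth): 480x640x3 uint8, red, green, blue; 480x640 float32, m along the optical axis (not along the pixel's ray), 0 where there is no reading.
- robot.camera_params(name): a dict with "fx", "fy", "cx", "cy" (pixels), "xyz" and "rotation" of the camera in the world. Camera axes: x right, y up, looking along -z (the intrinsics and any distortion apply to the point x, -y, -z); pixel columns grow to the right and rows downward; lengths in m; the calibration is good to about 2 mm. A picture is of the moment at which its call begins. camera_params takes no time and is no camera call.
- robot.hand_in(): hands the job in; it is judged then, once.
Trained networks look in the newest picture that a camera, given by its name, has taken for a name from the list of things; names that differ only in an ending like _2 or _b are one class to them, and where a whole thing is asked for, a point or a joint stands for the part that bears it (a point fixed in the world has none). Each returns a list of dicts, best first, with "p" (0 to 1); they miss things now and then, are a little off and sometimes report something else, mostly with a low value. They report only what shows in the picture. A call takes as long as a camera call.
- robot.boxes_of(camera, target): "rect" ([centre column, centre row, width, height] in pixels, round what is visible of it).
The state is a dict: "t": time; "joint_pos": joint angles; "joint_vel": joint speeds; "joint_torque": joint torques, N m; "tool_pos": TCP position; "tcp_rot": TCP orientation; "ft_force": force on the tool from outside, world axes, zero at the start; "wrist_torque": the same for the moment, N m; "finger_gap": finger opening in m; "grip_force": force on a finger pad.
Only numpy, scipy, OpenCV 4.12 (cv2) and the standard library are available. Lean on these libraries where they do the work, as an engineer would, in place of code of your own. Each camera call takes 0.05 s, during which the arm holds its last target. There are 200 camera calls.

### The job

One of the four identical boards in the top of the waste chest is a swivel hatch; the others are wedged from below. Press gently on the boards' inlaid ends to find the one that rocks, then push that end down into the chest with the fingertips until the hatch stands fully open and stays so, and withdraw. Grasp nothing, and leave the mallet, jar and figure where they are.

Things in the scene. Friction and masses are not known exactly. Their poses are not given: they have to be found in the camera images.
- chest: Fixed wooden chest, 196 (x) by 396 (y) by 120 mm high; origin under its centre, x away from the robot. In its top lie 4 alike boards, 0 to 3, centres at y = 138, 46, -46, -138 mm, each 140 (x) by 84 by 12 mm, flush, on a hidden axle along y at x = -20, z = 114 mm. Hidden blocks hold 3 of them (give under 0.03 rad); which one is free changes and is not seen; it is hollow to 100 mm below.
- mark0 (a point): Point on the top of board 0: centre of the round dark wood inlay (28 mm across, flush), 60 mm beyond the axle, on the far (+x) part of the board, 30 mm from its far edge. Moves with the board; x along the board away from the robot, z out of its top.
- mark1 (a point): Point on the top of board 1: centre of the round dark wood inlay (28 mm across, flush), 60 mm beyond the axle, on the far (+x) part of the board, 30 mm from its far edge. Moves with the board; x along the board away from the robot, z out of its top.
- mark2 (a point): Point on the top of board 2: centre of the round dark wood inlay (28 mm across, flush), 60 mm beyond the axle, on the far (+x) part of the board, 30 mm from its far edge. Moves with the board; x along the board away from the robot, z out of its top.
- mark3 (a point): Point on the top of board 3: centre of the round dark wood inlay (28 mm across, flush), 60 mm beyond the axle, on the far (+x) part of the board, 30 mm from its far edge. Moves with the board; x along the board away from the robot, z out of its top.
- board0 (a joint): Tilt of board 0 in rad: 0 level and shut; positive with the inlaid far end down and the near end up; stop at 0.9 (fully open). The near end goes down only to -0.06. A free board turns against a light, steady friction of 0.12 N m (about 2 N at the inlay), has no spring and stays where it is left.
- board1 (a joint): Tilt of board 1 in rad: 0 level and shut; positive with the inlaid far end down and the near end up; stop at 0.9 (fully open). The near end goes down only to -0.06. A free board turns against a light, steady friction of 0.12 N m (about 2 N at the inlay), has no spring and stays where it is left.
- board2 (a joint): Tilt of board 2 in rad: 0 level and shut; positive with the inlaid far end down and the near end up; stop at 0.9 (fully open). The near end goes down only to -0.06. A free board turns against a light, steady friction of 0.12 N m (about 2 N at the inlay), has no spring and stays where it is left.
- board3 (a joint): Tilt of board 3 in rad: 0 level and shut; positive with the inlaid far end down and the near end up; stop at 0.9 (fully open). The near end goes down only to -0.06. A free board turns against a light, steady friction of 0.12 N m (about 2 N at the inlay), has no spring and stays where it is left.
- mallet: Bystander: carver's block mallet lying on the bench to the right of the chest, head 130 x 75 x 85 mm, round handle 190 mm long towards its -x; origin under the centre of the head. Mass 0.8 kg.
- jar: Bystander: closed round jar, 64 mm across, 85 mm high, standing on the bench to the left of the chest; origin at the centre of its underside.
- figure: Bystander: turned wooden figure, 52 mm across the foot, 107 mm high, standing on the bench to the left of the chest, beyond the jar; origin at the centre of its underside.

How it is judged:
On the way:
1. a board has been made to rock (value of joint any of board0, board1, board2, board3 above 0.06 rad), for 0.05 s.
At the end, for the whole second after the job is handed in: One board stands open, tilted at least 0.75 rad (of 0.9) with its inlaid end down, at rest; the other three are level within 0.06 rad; mallet, jar and figure stand within 20 mm of where they were, upright (((value of joint board0 above 0.75 rad and value of joint each of board1, board2, board3 below 0.06 rad) or (value of joint board1 above 0.75 rad and value of joint each of board0, board2, board3 below 0.06 rad) or (value of joint board2 above 0.75 rad and value of joint each of board0, board1, board3 below 0.06 rad) or (value of joint board3 above 0.75 rad and value of joint each of board0, board1, board2 below 0.06 rad)) and velocity of joint board0 between -0.05 and 0.05 rad/s and velocity of joint board1 between -0.05 and 0.05 rad/s and velocity of joint board2 between -0.05 and 0.05 rad/s and velocity of joint board3 between -0.05 and 0.05 rad/s and distance of each of mallet, jar, figure from where it was at the start of the episode below 0.02 m and angle between each of mallet, jar, figure's own z axis and vertical below 0.1 rad); the robot touches nothing.
It fails at once if a bystander was moved by more than 20 mm, lifted or tipped (distance of any of mallet, jar, figure from where it was at the start of the episode above 0.02 m or angle between any of mallet, jar, figure's own z axis and vertical above 0.2 rad).
It fails at once if the chest or a board was pressed with more than 60 N (not gentle) (contact force between any of the arm, the fingers and chest above 60 N).
It also fails if it takes over 48 s, if anything falls off the work surface, if the arm or the gripper's body presses on something with over 40 N, if the wrist force passes 120 N, or if a joint passes its speed limit or range.

## Working session

There is one attempt and no reset: what is moved stays moved. The work goes in short steps, Python scripts to look and compute and a tool call to move; the robot and the scene stay as the last step left them, time stands still between calls to the robot, and variables do not carry over. Pictures are saved under pics/ and viewed, at most 10 in all, crops included, and the job is handed in when it is done.

Besides the shell and the picture viewer there is one more tool, called as name(argument=value, ...), one argument or row to a line, values as JSON. arm_command: Moves the arm, as the interface text tells. Its arguments: {"type":"object","properties":{"moves":{"type":"array"},"gripper":{"type":"number"},"grip_force":{"type":"number"}},"required":["moves"]}

```bash
mkdir -p pics; cat > h.py <<'E'
import numpy as np, cv2
from station import robot
def world(cam,u,v,d):
    c=robot.camera_params(cam); R=np.array(c["rotation"]); 
    if R.shape!=(3,3):
        from scipy.spatial.transform import Rotation as Ro
        R=Ro.from_quat(np.roll(R,-1)).as_matrix()
    p=np.array([(u-c["cx"])/c["fx"]*d,-(v-c["cy"])/c["fy"]*d,-d])
    return R@p+np.array(c["xyz"])
E
python3 - <<'E'
from h import *
for cam in ("scene","top"):
    im,d=robot.grab_frame(cam); cv2.imwrite(f"pics/{cam}0.png",im[:,:,::-1]); np.save(f"pics/{cam}0.npy",d)
    for t in ("chest","mark0","mallet","jar","figure"):
        for b in robot.boxes_of(cam,t)[:5]:
            u,v,w,h=b["rect"]; dd=d[min(int(v),479),min(int(u),639)]
            print(cam,t,round(b["p"],2),np.round(b["rect"]),np.round(world(cam,u,v,dd),3))
o=robot.get_obs(); print(o["t"],o["tool_pos"],o["tcp_rot"],o["ft_force"])
E
```

```text
scene chest 0.59 [333. 255. 172. 121.] [0.629 0.021 0.119]
scene mark0 0.91 [384. 231.  47.  46.] [0.564 0.154 0.122]
scene mark0 0.88 [315. 243.  42.  52.] [ 0.593 -0.024  0.121]
scene mark0 0.77 [349. 236.  49.  52.] [0.575 0.064 0.122]
scene mark0 0.63 [277. 252.  42.  50.] [ 0.618 -0.121  0.124]
scene mallet 0.88 [156. 214.  34. 105.] [ 0.466 -0.446  0.091]
scene jar 0.93 [459. 229.  24.  35.] [0.529 0.37  0.066]
scene figure 0.63 [479. 279.  25.  28.] [0.684 0.395 0.066]
top chest 0.88 [291. 241. 192. 133.] [0.578 0.013 0.122]
top mark0 0.93 [314. 234.  51.  72.] [ 0.592 -0.038  0.119]
top mark0 0.86 [272. 244.  53.  70.] [0.573 0.056 0.121]
top mark0 0.75 [353. 226.  51.  71.] [ 0.609 -0.123  0.12 ]
top mark0 0.75 [292. 241. 191. 133.] [0.593 0.014 0.01 ]
top mark0 0.68 [228. 254.  53.  69.] [0.554 0.152 0.116]
top mallet 0.65 [496. 314.  46. 145.] [ 0.407 -0.447  0.048]
top jar 0.6 [134. 283.  34.  28.] [0.498 0.369 0.087]
top figure 0.97 [127. 215.  28.  29.] [0.658 0.393 0.062]
0.6 [0.25776284 0.59666075 0.22254534] [ 1.42237673e-05  2.02477511e-01  9.79286912e-01 -3.78714938e-05] [-0.21267682 -0.10614711  0.39486655]
```

View pics/top0.png

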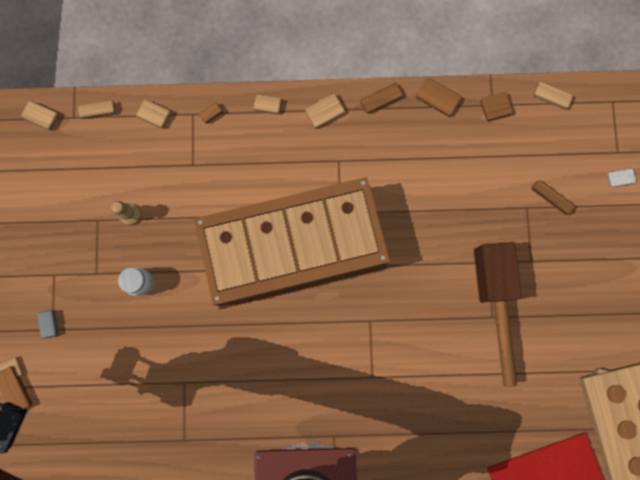

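View pics/scene0.png

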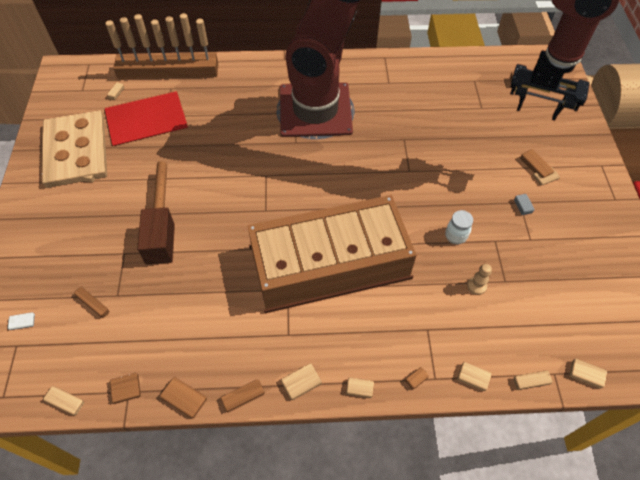

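Top view: the inlays sit at about (226,237), (266,227), (307,217) and (347,208), for boards 0 to 3. The chest is turned by about +11°. The jar (135,282) and figure (126,213) are to its left. Next I'll refine the inlay centres.

```bash
python3 - <<'E'
from h import *
im=cv2.imread("pics/top0.png"); d=np.load("pics/top0.npy"); g=im.max(2).astype(float)
P=[]
for u,v in [(226,237),(266,227),(307,217),(347,208)]:
    w=np.zeros_like(g,np.uint8); cv2.circle(w,(u,v),9,255,-1)
    ys,xs=np.where((w>0)&(g<110)); uu,vv=xs.mean(),ys.mean()
    P.append(world("top",uu,vv,np.median(d[ys,xs]))); print(len(xs),round(uu,1),round(vv,1),P[-1].round(4))
P=np.array(P); e=P[0]-P[3]; print("len",np.linalg.norm(e)/3,"yaw",np.degrees(np.arctan2(-e[0],e[1])))
E
```

```text
96 225.4 236.9 [0.5915 0.1577 0.1208]
94 266.0 227.1 [0.6107 0.0681 0.1211]
95 306.6 217.2 [ 0.6302 -0.0221  0.1213]
92 347.0 207.2 [ 0.6498 -0.112   0.1216]
len 0.09197821111593384 yaw 12.197221267568807
```

arm_command(
  moves=[
    {"delta_pos": [0.03,-0.03,0],"roll": 8},
    {"delta_pos": [0.03,-0.03,0],"roll": 8},
    {"delta_pos": [0.03,-0.03,0],"roll": 8},
    {"delta_pos": [0.03,-0.03,0],"roll": 8},
    {"delta_pos": [0.03,-0.03,0],"roll": 2.7},
  ],
  gripper=-1,
)

```text
t: 1.1
tool_pos: [0.4089, 0.4453, 0.2228]
tcp_rot: [0.0, -0.101, 0.995, 0.0]
ft_force: [0.6, 0.7, 0.7]
finger_gap: 0.055
grip_force: 0.0
```

arm_command(
  moves=[
    {"delta_pos": [0.023,-0.036,0],"roll": 0.6},
    {"delta_pos": [0.023,-0.036,0],"roll": 0},
    {"delta_pos": [0.023,-0.036,0],"roll": 0},
    {"delta_pos": [0.023,-0.036,0],"roll": 0},
    {"delta_pos": [0.023,-0.036,-0.01],"roll": 0},
    {"delta_pos": [0.023,-0.036,-0.02],"roll": 0},
    {"delta_pos": [0.023,-0.036,-0.03],"roll": 0},
    {"delta_pos": [0.022,-0.036,-0.025],"roll": 0},
    {"delta_pos": [0,0,-0.008],"roll": 0},
    {"delta_pos": [0,0,0],"roll": 0},
  ],
)

```text
t: 2.1
tool_pos: [0.5892, 0.1588, 0.1292]
tcp_rot: [-0.001, -0.103, 0.995, -0.0]
ft_force: [-0.8, 0.6, 0.0]
finger_gap: 0.0005
grip_force: 0.0
```

arm_command(
  moves=[
    {"delta_pos": [0.002,-0.001,-0.004],"roll": 0},
    {"delta_pos": [0,0,-0.003],"roll": 0},
    {"delta_pos": [0,0,-0.002],"roll": 0},
    {"delta_pos": [0,0,-0.001],"roll": 0},
    {"delta_pos": [0,0,0],"roll": 0},
  ],
)

```text
t: 2.6
tool_pos: [0.5917, 0.1597, 0.1209]
tcp_rot: [0.0, -0.104, 0.995, 0.0]
ft_force: [-0.2, -0.6, -0.8]
finger_gap: 0.0004
grip_force: 0.0
```

arm_command(
  moves=[
    {"delta_pos": [0,0,-0.002],"roll": 0},
    {"delta_pos": [0,0,-0.001],"roll": 0},
    {"delta_pos": [0,0,0],"roll": 0},
  ],
)

```text
t: 2.9
tool_pos: [0.592, 0.1596, 0.1201]
tcp_rot: [0.001, -0.104, 0.995, 0.001]
ft_force: [-7.4, -1.3, 17.5]
finger_gap: 0.0007
grip_force: 8.7
```

Board 0 holds at 17 N, so it is wedged. On to board 1.

arm_command(
  moves=[
    {"delta_pos": [0,0,0.013],"roll": 0},
    {"delta_pos": [0.0095,-0.045,0.002],"roll": 0},
    {"delta_pos": [0.0095,-0.045,0],"roll": 0},
    {"delta_pos": [0,0,-0.008],"roll": 0},
    {"delta_pos": [0,0,-0.004],"roll": 0},
    {"delta_pos": [0,0,-0.002],"roll": 0},
    {"delta_pos": [0,0,-0.001],"roll": 0},
    {"delta_pos": [0,0,0],"roll": 0},
  ],
)

```text
t: 3.7
tool_pos: [0.6107, 0.0705, 0.1179]
tcp_rot: [0.0, -0.105, 0.994, 0.0]
ft_force: [0.5, -0.1, 0.2]
finger_gap: 0.0005
grip_force: 0.0
```

arm_command(
  moves=[
    {"delta_pos": [0,0,-0.002],"roll": 0},
    {"delta_pos": [0,0,-0.002],"roll": 0},
    {"delta_pos": [0,0,-0.002],"roll": 0},
  ],
)

```text
t: 4.0
tool_pos: [0.6109, 0.07, 0.1118]
tcp_rot: [0.0, -0.104, 0.995, 0.0]
ft_force: [-0.3, 1.9, 2.2]
finger_gap: 0.0008
grip_force: 1.0
```

Board 1 gives at about 2 N, so it is the hatch. I'll push it down along the arc.

arm_command(
  moves=[
    {"delta_pos": [0,-0.001,-0.006],"roll": 0},
    {"delta_pos": [-0.001,0,-0.006],"roll": 0},
    {"delta_pos": [-0.001,0,-0.006],"roll": 0},
    {"delta_pos": [-0.002,0,-0.006],"roll": 0},
    {"delta_pos": [-0.002,-0.001,-0.006],"roll": 0},
    {"delta_pos": [-0.002,-0.001,-0.004],"roll": 0},
    {"delta_pos": [0,0,0],"roll": 0},
  ],
)

```text
t: 4.7
tool_pos: [0.6021, 0.066, 0.077]
tcp_rot: [-0.001, -0.104, 0.995, -0.0]
ft_force: [-0.1, -0.0, -0.4]
finger_gap: -0.0
grip_force: 0.1
```

arm_command(
  moves=[
    {"delta_pos": [0,0,-0.003],"roll": 0},
    {"delta_pos": [0,0,-0.002],"roll": 0},
    {"delta_pos": [0,0,-0.002],"roll": 0},
    {"delta_pos": [0,0,0],"roll": 0},
  ],
)

```text
t: 5.1
tool_pos: [0.6038, 0.0663, 0.0714]
tcp_rot: [0.001, -0.104, 0.995, 0.0]
ft_force: [1.6, 0.4, 4.1]
finger_gap: 0.0004
grip_force: 2.0
```

arm_command(
  moves=[
    {"delta_pos": [0,0,-0.002],"roll": 0},
    {"delta_pos": [0,0,-0.001],"roll": 0},
    {"delta_pos": [0,0,0],"roll": 0},
  ],
)

```text
t: 5.4
tool_pos: [0.605, 0.0665, 0.0695]
tcp_rot: [0.002, -0.104, 0.995, 0.0]
ft_force: [3.6, 0.9, 9.1]
finger_gap: 0.0006
grip_force: 3.9
```

Force is rising at z = 0.070, which is where I expected the stop. I'll withdraw and check.

arm_command(
  moves=[
    {"delta_pos": [0.002,0,0.01],"roll": 0},
    {"delta_pos": [0,0,0.03],"roll": 0},
    {"delta_pos": [0,0,0.04],"roll": 0},
    {"delta_pos": [0,0,0.04],"roll": 0},
    {"delta_pos": [0,0,0.04],"roll": 0},
    {"delta_pos": [-0.04,0.02,0.02],"roll": 0},
    {"delta_pos": [-0.045,0.02,0.01],"roll": 0},
    {"delta_pos": [-0.045,0.02,0],"roll": 0},
    {"delta_pos": [-0.03,0.02,0],"roll": 0},
    {"delta_pos": [0,0,0],"roll": 0},
  ],
)

```text
t: 6.4
tool_pos: [0.4413, 0.1489, 0.2584]
tcp_rot: [-0.0, -0.107, 0.994, 0.001]
ft_force: [0.6, -0.0, -0.0]
finger_gap: 0.0006
grip_force: 0.0
```

```bash
python3 - <<'E'
from h import *
im,d=robot.grab_frame("scene"); cv2.imwrite("pics/scene1.png",im[:,:,::-1])
y,x=np.mgrid[200:310,240:420]; pts=np.array([world("scene",u,v,d[v,u]) for u,v in zip(x.ravel(),y.ravel())])
m=np.array([0.6107,0.0681]); c=np.array([np.cos(.213),np.sin(.213)]); a=m-.06*c
q=(pts[:,:2]-a)@np.c_[c,[-c[1],c[0]]]
for s in range(-40,70,10):
    k=(abs(q[:,1])<25)&(abs(q[:,0]-s)<4); 
    if k.any(): print(s,np.median(pts[k,2]).round(3),k.sum())
print(robot.get_obs()["ft_force"],robot.get_obs()["tool_pos"])
E
```

```text
Traceback (most recent call last):
  File "h.py", line 4, in world
    c=robot.camera_params(cam); R=np.array(c["rotation"]);
ValueError: time passes only in moves, steps and waits
```

View pics/scene1.png

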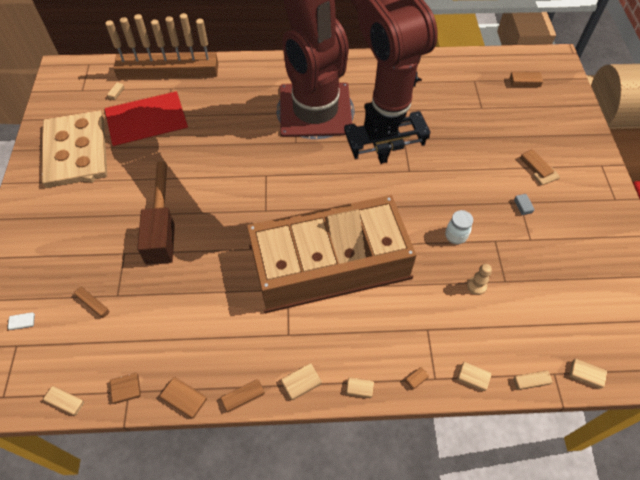

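Board 1, around (350,237), is tilted with its inlaid end down. The other boards are level and the bystanders haven't moved. I'll measure the tilt from depth.

```bash
python3 - <<'E'
from h import *
im,d=robot.grab_frame("scene")
A=np.array([world("scene",u,v,1.) for u,v in [(0,0),(1,0),(0,1)]]); o=np.array(robot.camera_params("scene")["xyz"])
v,u=np.mgrid[200:310,240:420]; r=A[0]-o+u[...,None]*(A[1]-A[0])+v[...,None]*(A[2]-A[0])
pts=(o+r*d[200:310,240:420,None]).reshape(-1,3)
m=np.array([0.6107,0.0681]); c=np.array([np.cos(.213),np.sin(.213)])
for off in (92,0,-92,-184):
    n=np.array([-c[1],c[0]]); a=m-.06*c+off/1000*n
    q=(pts[:,:2]-a)@np.c_[c,n]
    k=(abs(q[:,1])<.025)&(q[:,0]>-.025)&(q[:,0]<.03)
    print(off,k.sum(),"tilt",-np.arctan(np.polyfit(q[k,0],pts[k,2],1)[0]).round(3))
E
```

```text
92 335 tilt 0.024
0 612 tilt 0.901
-92 354 tilt 0.012
-184 358 tilt 0.005
```

```bash
python3 -c "
from station import robot
print(robot.hand_in())"
```

```text
the job is handed in; nothing more can be done
None
```

Board 1 was the swivel hatch: it now stands fully open at about 0.90 rad (measured from depth), the other three boards are level to within about 0.02 rad, the bystanders look unmoved in the picture, and the job is handed in (no verdict was returned).

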